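# Fit two splined cogs on the drive hub and close the keeper

### The job

Swing the keeper bar aside and slide the two splined cogs onto the upright hub, boss up, the larger one first and the smaller one on top of it, turning each so that its wide master slot finds the hub's wide rib and it goes fully home. Then swing the keeper back over the hub to its stop and let go.

Things in the scene. Friction and masses are not known exactly. Their poses are not given: they have to be found in the camera images.
- big_cog_mid (a point): The larger steel cog, lying flat beside the hub stand: toothed disc 122 mm over the teeth, 8 mm thick, with a hexagonal boss (56 mm across flats) rising 20 mm above it; 28 mm high in all, 0.4-0.7 kg. The point is on its axis, 14 mm above the underside; z up (boss side). Two flats of the boss face its +x and -x, the others every 60 degrees. Fingertips fit round the boss above the disc.
- small_cog_mid (a point): The smaller steel cog, on the other side of the stand: 94 mm over the teeth, 0.3-0.5 kg, otherwise the same as the larger: disc 8 mm, the same hexagonal boss and bore, 28 mm high, point on its axis 14 mm above the underside, same axes. Either cog may start left or right. (The dark grooved pulley has no splines and no part in the job.)
- big_cog_slot (a point): Centre of the larger cog's master slot, at the boss's top face, 19.5 mm from the axis along the cog's own -x. The bore, through all 28 mm, is round, 31 mm across, with three slots out to 23.5 mm radius, 120 degrees apart: the master 17 mm wide, the other two 10 mm. A small dark dot on the disc, between boss and teeth, is in line with the master slot.
- small_cog_slot (a point): Centre of the smaller cog's master slot, at the boss's top face, 19.5 mm from the axis along the cog's own -x; bore, slots and dark dot as on the larger cog.
- hub_seat (a point): Hub axis at the top of the round dark seat (68 mm across), 16 mm above the table. Stand: grey plate 150 x 130 x 10 mm fixed to the table, splined steel hub upright in its middle. Its master rib points along this frame's -x (roughly to the robot), z up. Home, the larger cog fills 0 to 28 mm above this point, the smaller 28 to 56 mm. A dark dot on the plate, 68 mm out, is in line with the master rib.
- hub_tip (a point): Top of the hub on its axis, 56 mm above the seat. The shaft is 28 mm across; three ribs reach 21.5 mm radius, 120 degrees apart, ending in round tops 10 mm below it: the master 14 mm wide, the others 7. The bare nose above them (last 5 mm tapered to 21 mm) enters a cog's bore first. With 1.5 mm clearance a cog slides on only with its master slot within about 4 degrees of the master rib.
- keeper (a joint): Angle of the keeper, a level dark steel bar 130 x 24 x 8 mm on a post behind the hub: 0 rad = over the hub, at its stop; grows as it swings clockwise from above (knob going to the robot's left) up to 2.1. Starts at 0 to 0.2. Slightly stiff (under 1 N at the knob), stays where left. Its underside is 60 mm above the seat. Seated cogs clear it from about 1.0 rad; a cog carried in low may hit the knob (top 114 mm up).
- keeper_knob (a point): The keeper's knob: a plain black upright cylinder, 22 mm across and 30 mm tall, on the bar's top face, 105 mm from the pivot. The point is on its axis, half-way up: 15 mm above the bar, 99 mm above the table.
- keeper_pivot (a point): The keeper's vertical pivot axis, at the height of the knob's point; 85 mm from the hub's axis on the hub frame's +x side. The post is 20 mm thick; its top and the bar lie below 90 mm above the table.
There are look-alikes about, which are no part of the job. Leave any green look-alike of the part that bears hub_seat alone. What is shaped like the part that bears big_cog_mid but red is not meant.

How it is judged:
By the outcome, as a careful person would: the job done as asked, in the order asked, and still so for the second after the job is handed in, with the robot touching nothing.
It also fails if it takes over 72 s, if anything falls off the work surface, if the arm or the gripper's body presses on something with over 40 N, if the wrist force passes 120 N, or if a joint passes its speed limit or range.

### The arm

A 6-joint arm with a two-finger parallel gripper is mounted at the origin on the work surface. World frame = base frame: x ahead of the robot, y to its left, z up, the work surface at z = 0. Lengths are in m, angles in rad, forces in N, time in s.
With the tool pointing down it reaches from about 0.375 to 0.825 m from the base axis. Payload 5.5 kg.
Tool frame: the origin (TCP) lies midway between the tips of the shut fingers; the grasp point (between the pads) lies 19 mm behind it (env.grip_point_offset is the distance from the TCP to the grasp point, in m); z points along the fingers, y is the direction in which the jaws open and shut (so a half turn about z gives the same grasp; the last joint's range is limited). The gripper opens to 85 mm and grips with 20 to 120 N. Pads are 22 mm wide; open, the fingers measure 114 mm over their backs; the gripper's body (76 mm by 85 mm) begins 54 mm behind the grasp point. The pads swing forward as they close: fully open they stand 13 mm farther back than shut.
Start: joints at [1.32, 0.314, -0.047, 1.21, 0, 1.571], TCP at [0.149, 0.581, 0.231] pointing down, gripper open.
Joint ranges: [-2.67, 2.67], [-0.69, 1.73], [-1.03, 1.25], [-2.08, 2.16], [-1.42, 1.45], [-3.14, 3.14]. Speed limits (rad/s): [2.39, 2.39, 3.01, 3.14, 3.14, 3.14].

### API

Orientations are given as a rotation vector (axis times angle).
In Python, from rig import env, vision gives the robot as it stands.
- The arm moves only by the tool move_arm, never from a script. Its argument "targets" is a list of rows, each a list of 7 numbers: the opening, from -1 (shut) to 1 (fully open), so that 0 is half open, then the shift along the tool's x, y, z normalised to -1 to 1, where 1 is 0.03 m, then the turn, a rotation vector about the tool's x, y, z normalised to -1 to 1, where 1 is 6 degrees. A call has 1 to 5 rows; each row shifts and turns the commanded pose from where the row before left it, along the tool's axes as they then stand; what a row does not reach is not made up. A row lasts 1/8 s, in which the tool goes at most 62.5 mm and 10.7 degrees, less where a joint would pass 70% of its speed; a pose out of reach is approached as far as the arm can. A call with a number of a shift or a turn outside -1 to 1 is refused whole. A call with a gripper value outside its range is refused whole. The fingers move at their own pace and stop on an object; "grip_force" is the grip in N (left out, the last holds). Time passes only in rows, so rows that do not move let the fingers close. It gives the time, the measured TCP pose, the force and the opening at its end, in the units of the state.
- env.read_state(): the state, without advancing time (a new reading comes with each control period).
- vision.capture(name): name is "scene" or "top" or "wrist"; returns a dict with "frame" (480x640x3 uint8, red, green, blue), "z_map" (480x640 float32, m along the optical axis (not along the pixel's ray), 0 where there is no reading), "K" (3x3 intrinsics, pixels), "world_to_cam" (4x4, takes a point from world to camera coordinates). Camera axes: x right, y up, looking along -z (the intrinsics and any distortion apply to the point x, -y, -z); pixel columns grow to the right and rows downward; lengths in m; the calibration is good to about 2 mm. The wrist camera is an equidistant fisheye: a pixel r from the principal point sees the ray r / f radians off the axis. A picture is of the moment at which its call begins.
- env.hand_in(): hands the job in, once; it reports no verdict.
The state is a dict: "time_s": time; "qpos": joint angles; "qvel": joint speeds; "joint_torque": joint torques, N m; "eef_pos": TCP position; "tcp_rot": TCP orientation; "ft_force": force on the tool from outside, world axes, zero at the start; "torque": the same for the moment, N m; "finger_gap": opening from 0.0 (shut) to 1.0 (fully open).
Only numpy, scipy, OpenCV 4.12 (cv2) and the standard library are available. Lean on these libraries where they do the work, as an engineer would, in place of code of your own. Each camera call takes 0.05 s, during which the arm holds its last target. There are 200 camera calls.

## Working session

There is one attempt and no reset: what is moved stays moved. The work goes in short steps, Python scripts to look and compute and a tool call to move; the robot and the scene stay as the last step left them, time stands still between calls to the robot, and variables do not carry over. Pictures are saved under pics/ and viewed, about 8 in all and at most 12, crops included, and the job is handed in when it is done.

Besides the shell and the picture viewer there is one more tool, called after "Emit:" as name(argument=value, ...) on one line, values as JSON. move_arm: Moves the arm, as the interface text tells. Scaled input: -1 to 1 covers 0.03 m each way for a shift and 6 degrees each way for a turn. Its arguments: {"type":"object","properties":{"targets":{"type":"array","items":{"type":"array","items":{"type":"number","minimum":-1,"maximum":1}}},"grip_force":{"type":"number"}},"required":["targets"]}

```bash
ls; mkdir -p pics
python3 - <<'E'
from rig import env, vision
import cv2,numpy as np
for n in("top","scene"):
    c=vision.capture(n); np.savez(f"{n}0.npz",**c); cv2.imwrite(f"pics/{n}0.png",c["frame"][:,:,::-1]); print(n,c["K"].tolist(),np.round(c["world_to_cam"],3).tolist())
print(env.read_state())
E
```

```text
pics
top [[446.21974918540485, 0.0, 315.66625013187235], [0.0, 446.21974918540485, 237.02546076520434], [0.0, 0.0, 1.0]] [[0.021, -0.999, -0.025, 0.062], [0.994, 0.018, 0.104, -0.415], [-0.103, -0.027, 0.994, -0.865], [0.0, 0.0, 0.0, 1.0]]
scene [[486.548140243324, 0.0, 322.448174827476], [0.0, 486.548140243324, 239.15831086482143], [0.0, 0.0, 1.0]] [[-0.76, 0.649, -0.009, 0.287], [-0.414, -0.474, 0.777, 0.128], [0.501, 0.595, 0.629, -1.241], [0.0, 0.0, 0.0, 1.0]]
{'time_s': 0.1, 'qpos': array([ 1.31997227e+00,  3.14167100e-01, -4.79315834e-02,  1.21021626e+00,
        1.55672303e-05,  1.57080507e+00]), 'qvel': array([-2.54732545e-03, -1.18384585e-03,  3.33980824e-03,  5.40177280e-06,
       -1.89116615e-03, -8.95600881e-04]), 'joint_torque': array([ 8.83123812e-04, -5.40768242e+01,  3.40541947e+01,  1.12034107e-02,
        4.58110026e-05, -4.71720902e-07]), 'eef_pos': array([0.14879155, 0.58073893, 0.23053455]), 'tcp_rot': array([-3.92949366e-01, -3.11671287e+00,  2.36349494e-03]), 'ft_force': array([-0.27574753,  0.45381861, -0.44550567]), 'torque': array([ 0.05919762, -0.03052395, -0.04181669]), 'finger_gap': 1.0000017822530596}
```

View pics/top0.png

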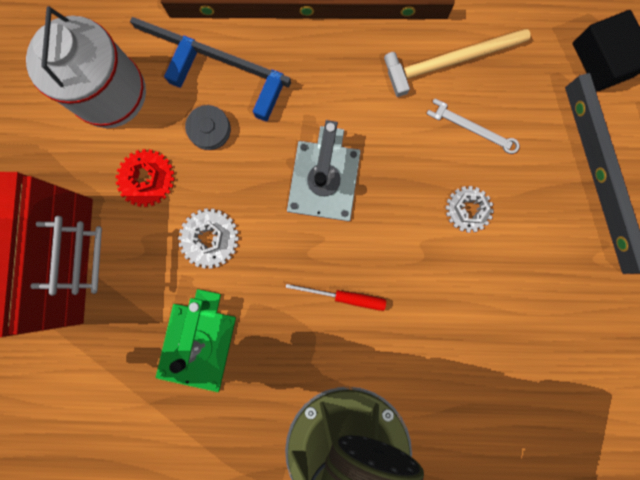

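View pics/scene0.png

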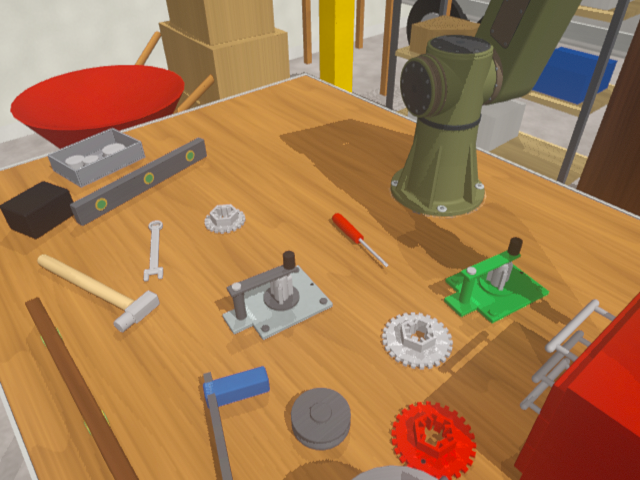

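The larger silver cog at (209,238) fits big_cog: it is steel and the bigger of the two. The red one at (145,177) is excluded. The small silver cog is at (469,208). The grey stand at (325,180) is meant, and the green one at (197,340) is not. Next is one enlarged crop to confirm, plus measurements.

```bash
cat > h.py <<'E'
import numpy as np, cv2
from scipy.spatial.transform import Rotation as R
def cast(c,uv,z,fish=False):
    K=c["K"];T=c["world_to_cam"];uv=np.atleast_2d(uv).astype(float)
    d=(uv-[K[0,2],K[1,2]])/[K[0,0],K[1,1]]
    if fish:
        r=np.linalg.norm(d,axis=1); s=np.sinc(r/np.pi); dc=np.c_[d[:,0]*s,-d[:,1]*s,-np.cos(r)]
    else: dc=np.c_[d[:,0],-d[:,1],-np.ones(len(d))]
    o=-T[:3,:3].T@T[:3,3]; w=dc@T[:3,:3]
    return o+w*((z-o[2])/w[:,2])[:,None]
def proj(c,P,fish=False):
    P=np.atleast_2d(P);q=P@c["world_to_cam"][:3,:3].T+c["world_to_cam"][:3,3];q=q*[1,-1,-1]
    K=c["K"]
    if fish:
        r=np.linalg.norm(q[:,:2],axis=1);s=(np.arctan2(r,q[:,2])/np.maximum(r,1e-9))[:,None]
        n=q[:,:2]*s
    else: n=q[:,:2]/q[:,2:]
    return n*[K[0,0],K[1,1]]+[K[0,2],K[1,2]]
def cloud(c,fish=False):
    h,w=c["z_map"].shape;v,u=np.mgrid[:h,:w];K=c["K"];zz=c["z_map"]
    x=(u-K[0,2])/K[0,0];y=(v-K[1,2])/K[1,1]
    if fish:
        r=np.hypot(x,y);s=np.tan(np.minimum(r,1.5))/np.maximum(r,1e-9);x=x*s;y=y*s
    P=np.stack([x*zz,-y*zz,-zz],-1)-c["world_to_cam"][:3,3]
    return P@c["world_to_cam"][:3,:3]
E
python3 - <<'E'
from h import *
c=dict(np.load("top0.npz"));f=c["frame"][:,:,::-1]
def crop(x,y,w=66,s=4): return cv2.resize(f[y-w//2-0:y+w//2,x-w//2:x+w//2],None,fx=s,fy=s,interpolation=cv2.INTER_CUBIC)
a=np.hstack([crop(209,238),crop(469,208)]);b=cv2.resize(f[115:225,262:388],None,fx=4.19,fy=3,interpolation=cv2.INTER_CUBIC)
cv2.imwrite("pics/crop.png",np.vstack([a,b])); print(a.shape,b.shape)
P=cloud(c)
for n,uv in dict(big=(198,250),small=(469,225),plate=(300,200),knob=(320,179),wood=(420,260)).items(): print(n,P[uv[1],uv[0]].round(4))
print("dots cast plate z .01",cast(c,(318.5,213),.01).round(4))
sat=c["frame"].max(2).astype(int)-c["frame"].min(2)
for n,(x,y) in dict(big=(209,238),small=(469,208)).items():
    m=np.zeros_like(sat,np.uint8);m[y-38:y+38,x-38:x+38]=(sat<25)[y-38:y+38,x-38:x+38]
    cs=max(cv2.findContours(m,0,2)[0],key=cv2.contourArea);(u,v),r=cv2.minEnclosingCircle(cs)
    print(n,u,v,r,cast(c,(u,v),.008).round(4), "r mm",r/446*860)
E
```

```text
(264, 528, 3) (330, 528, 3)
big [0.3827 0.3027 0.0283]
small [ 0.4453 -0.2378  0.0057]
plate [0.4899 0.104  0.0101]
knob [0.51   0.0622 0.1116]
wood [ 0.3732 -0.1409 -0.0016]
dots cast plate z .01 [[0.4638 0.0658 0.01  ]]
big 207.9383544921875 237.6273956298828 29.86284828186035 [[0.4097 0.2896 0.008 ]] r mm 57.58307067802669
small 469.0423583984375 209.559326171875 23.184181213378906 [[ 0.4764 -0.2376  0.008 ]] r mm 44.70492341593242
```

View pics/crop.png

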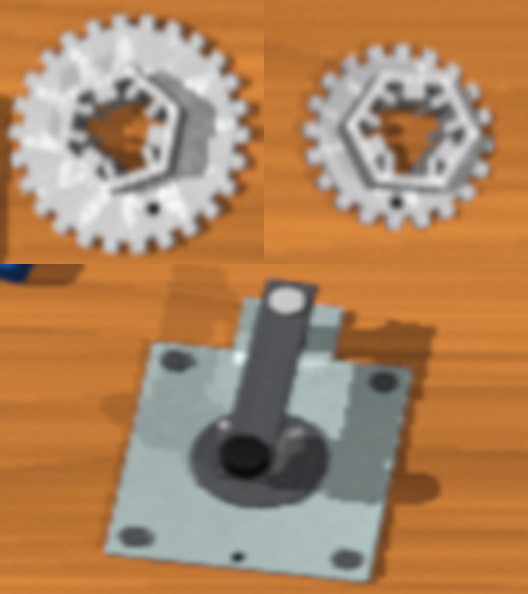

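```bash
cat >> h.py <<'E'
def plan(pos,yaw,shut=None,n=None,state=None,cmd=None):
    """tool shift rows to world pos with tool-y yaw (mod pi), tool z down; prints per-row values"""
    from rig import env
    s=env.read_state();p=np.array(s["eef_pos"]);Rm=R.from_rotvec(s["tcp_rot"])
    y=Rm.as_matrix()[:,1];cur=np.arctan2(y[1],y[0])
    d=(yaw-cur+np.pi/2)%np.pi-np.pi/2
    yy=np.array([np.cos(cur+d),np.sin(cur+d),0]);z=np.array([0,0,-1.]);Rt=np.c_[np.cross(yy,z),yy,z]
    rv=(Rm.inv()*R.from_matrix(Rt)).as_rotvec()
    D=np.asarray(pos)-p
    n=n or int(np.ceil(max(abs(np.degrees(rv)).max()/6,np.linalg.norm(D)/.03*1.02)))
    print("q6",s["qpos"][5].round(3),"yaw now",np.degrees(cur).round(2),"turn deg",np.degrees(rv).round(2),"shift now-tool mm",(Rm.inv().apply(D)*1e3).round(1),"n",n)
    rows=[];A=Rm
    for i in range(n):
        rows.append(np.r_[A.inv().apply(D/n)/.03,np.degrees(rv)/n/6]);A=A*R.from_rotvec(rv/n)
    for r in rows: print([float(x) for x in r.round(3)])
    return rows
E
python3 - <<'E'
from h import *
c=dict(np.load("top0.npz"));P=cloud(c);f=c["frame"].astype(int)
T=lambda u,v:(262+u/4.19,115+(v-264)/3)
sc=cast(c,[T(178,360),T(384,381),T(137,537),T(347,559)],.01);print("screws",sc.round(4).tolist(),"mid",sc.mean(0).round(4))
d=cast(c,T(238,557),.01)[0];print("plate dot",d.round(4),"dist",np.linalg.norm((d-sc.mean(0))[:2]),"dir",np.degrees(np.arctan2(*(d-sc.mean(0))[1::-1])))
x=(sc[0]+sc[1]-sc[2]-sc[3]);print("+x dir",np.degrees(np.arctan2(x[1],x[0])), "sides",np.linalg.norm(sc[0]-sc[1]),np.linalg.norm(sc[0]-sc[2]))
print("pivot",cast(c,T(286,300),.088).round(4),P[127,330].round(4))
k=(f.max(2)<45);k[:160]=0;k[195:]=0;k[:,:305]=0;k[:,340:]=0
k&=P[:,:,2]>.10;v,u=np.nonzero(k);print("knob",len(u),u.mean(),v.mean(),np.median(P[k],0).round(4),cast(c,(u.mean(),v.mean()),.112).round(4), cast(c,T(246,456),.112).round(4))
for n,uv,z in(("big",(214.2,257),.008),("small",(469,225.5),.008)): print(n,"dot",cast(c,uv,z).round(4))
for n,(x0,y0) in dict(big=(208,238),small=(469,209)).items():
    s=P[y0-40:y0+40,x0-40:x0+40];m=(s[...,2]>.022)&(s[...,2]<.034)
    hull=cv2.convexHull(s[m][:,:2].astype(np.float32)*1000);(ctr,r)=cv2.minEnclosingCircle(hull)
    print(n,"boss pts",m.sum(),np.array(ctr).round(1),r,s[m].mean(0).round(4))
# path heights
for t in np.linspace(0,1,9):
    q=np.array([.149,.581])*(1-t)+t*np.array([.51,.062]);m=np.hypot(P[...,0]-q[0],P[...,1]-q[1])<.08;print(q.round(2),P[...,2][m].max().round(3) if m.any() else None,end=' ')
c2=dict(np.load("scene0.npz"));P2=cloud(c2);m=(abs(P2[...,0]-.4)<.25)&(P2[...,1]>.4)&(P2[...,1]<.7)&(c2["z_map"]>0);print("max left",P2[m][:,2].max())
from h import plan
plan([.51,.062,.20],0)
E
```

```text
screws [[0.6009, 0.0975, 0.01], [0.5875, -0.0038, 0.01], [0.4774, 0.1145, 0.01], [0.4641, 0.0125, 0.01]] mid [0.5324 0.0552 0.01  ]
plate dot [0.4645 0.0652 0.01  ] dist 0.06865212999559814 dir 171.59941427059226
+x dir -7.690537564465963 sides 0.10220417559684655 0.12462822432401578
pivot [[0.6159 0.0453 0.088 ]] [0.6166 0.0458 0.0862]
knob 116 319.8534482758621 178.49137931034483 [0.5106 0.0622 0.1127] [[0.5108 0.0624 0.112 ]] [[0.5099 0.0609 0.112 ]]
big dot [[0.3706 0.275  0.008 ]]
small dot [[ 0.4439 -0.237   0.008 ]]
big boss pts 369 [408.6 290.5] 31.939655303955078 [0.4084 0.2899 0.0266]
small boss pts 406 [ 477.9 -237.8] 32.17238998413086 [ 0.4771 -0.2375  0.0266]
[0.15 0.58] 0.006 [0.19 0.52] 0.221 [0.24 0.45] 0.209 [0.28 0.39] 0.017 [0.33 0.32] 0.09 [0.37 0.26] 0.03 [0.42 0.19] 0.03 [0.46 0.13] 0.116 [0.51 0.06] 0.116 max left 0.22328494281281355
q6 1.571 yaw now 75.63 turn deg [-7.000e-02  6.000e-02  7.563e+01] shift now-tool mm [-478.7 -412.8   31.2] n 22
[-0.725, -0.625, 0.047, -0.001, 0.0, 0.573]
[-0.761, -0.581, 0.047, -0.001, 0.0, 0.573]
[-0.795, -0.534, 0.047, -0.001, 0.0, 0.573]
[-0.826, -0.486, 0.047, -0.001, 0.0, 0.573]
[-0.853, -0.435, 0.047, -0.001, 0.0, 0.573]
[-0.878, -0.383, 0.047, -0.001, 0.0, 0.573]
[-0.899, -0.33, 0.047, -0.001, 0.0, 0.573]
[-0.917, -0.275, 0.047, -0.001, 0.0, 0.573]
[-0.932, -0.22, 0.047, -0.001, 0.0, 0.573]
[-0.944, -0.164, 0.047, -0.001, 0.0, 0.573]
[-0.952, -0.107, 0.047, -0.001, 0.0, 0.573]
[-0.956, -0.049, 0.047, -0.001, 0.0, 0.573]
[-0.958, 0.008, 0.046, -0.001, 0.0, 0.573]
[-0.955, 0.065, 0.046, -0.001, 0.0, 0.573]
[-0.95, 0.123, 0.046, -0.001, 0.0, 0.573]
[-0.941, 0.179, 0.046, -0.001, 0.0, 0.573]
[-0.928, 0.235, 0.046, -0.001, 0.0, 0.573]
[-0.913, 0.291, 0.046, -0.001, 0.0, 0.573]
[-0.894, 0.345, 0.046, -0.001, 0.0, 0.573]
[-0.871, 0.398, 0.046, -0.001, 0.0, 0.573]
[-0.846, 0.449, 0.046, -0.001, 0.0, 0.573]
[-0.817, 0.499, 0.046, -0.001, 0.0, 0.573]
```

Emit:
move_arm(targets=[[1, 0, 0, -1, 0, 0, 0], [1, -0.2, -0.2, -1, 0, 0, 0], [1, -1, -0.86, 0, 0, 0, 0], [1, -1, -0.86, 0, 0, 0, 0], [1, -1, -0.86, 0, 0, 0, 0]], grip_force=30)

```text
time_s: 0.72
eef_pos: [0.2216, 0.4754, 0.2909]
tcp_rot: [-0.392, -3.117, 0.001]
ft_force: [1.3, -1.1, -1.1]
finger_gap: 1.004
```

Emit:
move_arm(targets=[[1, -1, -0.86, 0, 0, 0, 0], [1, -1, -0.86, 0, 0, 0, 0], [1, -1, -0.86, 0, 0, 0, 0], [1, -1, -0.86, 0, 0, 0, 0], [1, -1, -0.86, 0, 0, 0, 0]])

```text
time_s: 1.35
eef_pos: [0.3349, 0.3132, 0.291]
tcp_rot: [-0.393, -3.117, 0.001]
ft_force: [1.1, -0.2, 0.6]
finger_gap: 1.001
```

Emit:
move_arm(targets=[[1, -1, -0.86, 0, 0, 0, 0], [1, -1, -0.86, 0, 0, 0, 0], [1, -1, -0.86, 0.5, 0, 0, 0], [1, -1, -0.86, 0.5, 0, 0, 0], [1, -1, -0.86, 0.5, 0, 0, 0]])

```text
time_s: 1.98
eef_pos: [0.4482, 0.151, 0.2456]
tcp_rot: [-0.393, -3.117, 0.0]
ft_force: [-0.0, 0.4, 0.4]
finger_gap: 1.002
```

Emit:
move_arm(targets=[[1, -1, -0.86, 0.5, 0, 0, 0], [1, -0.8, -0.66, 0.5, 0, 0, 0], [1, 0, 0, 0.5, 0, 0, 0], [1, 0, 0, 0, 0, 0, 0]])

```text
time_s: 2.48
eef_pos: [0.4872, 0.0947, 0.1998]
tcp_rot: [-0.393, -3.114, 0.001]
ft_force: [0.1, 0.6, 0.8]
finger_gap: 1.001
```

Run:
```python
from h import *
from rig import vision,env
c=vision.capture("wrist"); np.savez("w0.npz",**c); cv2.imwrite("pics/w0.png",c["frame"][:,:,::-1])
print(c["K"].tolist()); plan([.511,.062,.09],np.radians(75.6),n=4); print(env.read_state()["eef_pos"])
```

```text
[[371.64829954431775, 0.0, 317.8099593579968], [0.0, 371.64829954431775, 233.7698040902207], [0.0, 0.0, 1.0]]
q6 0.443 yaw now 75.66 turn deg [-0.03 -0.1   0.06] shift now-tool mm [-30.9 -26.2 110.7] n 4
[-0.258, -0.219, 0.923, -0.001, -0.004, 0.003]
[-0.258, -0.219, 0.923, -0.001, -0.004, 0.003]
[-0.257, -0.219, 0.923, -0.001, -0.004, 0.003]
[-0.257, -0.219, 0.923, -0.001, -0.004, 0.003]
[0.48771959 0.09508554 0.20078472]
```

View pics/w0.png

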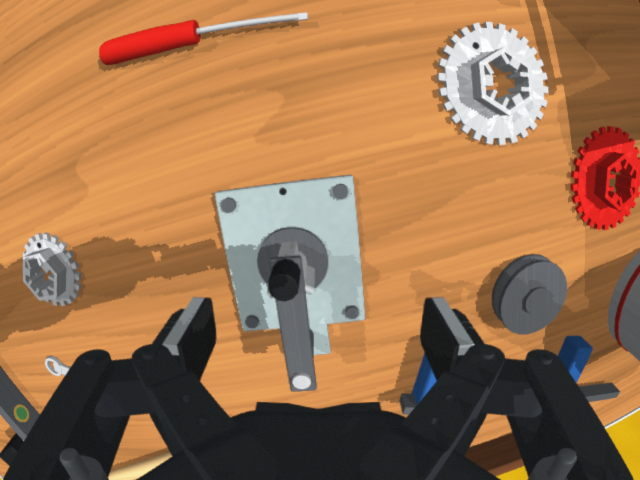

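Run:
```python
from h import *
c=dict(np.load("w0.npz"));P=cloud(c,True)
sc=cast(c,[(228,205),(340,191),(251,323),(351,312)],.01,True);print(sc.round(4).tolist(),sc.mean(0).round(4))
print("dot",cast(c,(283,191),.01,True).round(4),"pivot",cast(c,(302,382),.088,True).round(4),P[382,302].round(4))
m=(P[...,2]>.105)&(P[...,2]<.12)&(c["z_map"]>0)&(np.hypot(P[...,0]-.51,P[...,1]-.06)<.05);print("knob",m.sum(),P[m].mean(0).round(4),cv2.minEnclosingCircle((P[m][:,:2]*1e3).astype(np.float32)))
m=(P[...,2]>.022)&(P[...,2]<.034)&(c["z_map"]>0)
for n,q in dict(big=(.409,.29),small=(.477,-.2375)).items():
    k=m&(np.hypot(P[...,0]-q[0],P[...,1]-q[1])<.05);print(n,k.sum(),P[k].mean(0).round(4),np.array(cv2.minEnclosingCircle((P[k][:,:2]*1e3).astype(np.float32))[0]).round(1))
print("bigdot",cast(c,(476,45),.008,True).round(4),"smalldot",cast(c,(39,245),.008,True).round(4))
```

```text
[[0.4658, 0.0142, 0.01], [0.4794, 0.1177, 0.01], [0.5906, -0.0033, 0.01], [0.6026, 0.1003, 0.01]] [0.5346 0.0572 0.01  ]
dot [[0.4665 0.0677 0.01  ]] pivot [[0.6172 0.0477 0.088 ]] [0.618  0.0475 0.087 ]
knob 792 [0.5128 0.0641 0.1119] ((513.8977661132812, 63.27958297729492), 11.095171928405762)
big 1626 [0.4106 0.2897 0.026 ] [410.7 291.3]
small 912 [ 0.4793 -0.235   0.0259] [ 479.8 -236.9]
bigdot [[0.3723 0.2767 0.008 ]] smalldot [[ 0.4462 -0.2346  0.008 ]]
```

Emit:
move_arm(targets=[[1, -0.52, -0.42, 0.6, 0, 0, 0], [1, -0.53, -0.42, 0.8, 0, 0, 0], [1, 0, 0, 0.8, 0, 0, 0], [1, 0, 0, 0.8, 0, 0, 0], [1, 0, 0, 0.73, 0, 0, 0]])

```text
time_s: 3.15
eef_pos: [0.5132, 0.0622, 0.0882]
tcp_rot: [0.392, 3.117, -0.0]
ft_force: [-0.3, 0.0, -0.6]
finger_gap: 1.001
```

Emit:
move_arm(targets=[[-1, 0, 0, 0, 0, 0, 0], [-1, 0, 0, 0, 0, 0, 0], [-1, 0, 0, 0, 0, 0, 0], [-1, 0, 0, 0, 0, 0, 0], [-1, 0, 0, 0, 0, 0, 0]])

```text
time_s: 3.78
eef_pos: [0.5139, 0.0625, 0.0904]
tcp_rot: [0.393, 3.115, 0.001]
ft_force: [-1.0, -1.3, 6.1]
finger_gap: 0.243
```

Run:
```python
import numpy as np
p=np.array([.617,.0455]);a=np.radians(np.linspace(170.6,64.6,11));W=p+.1045*np.c_[np.cos(a),np.sin(a)]
y=np.radians(75.66);ty=np.array([np.cos(y),np.sin(y)]);tx=np.array([-np.sin(y),np.cos(y)])
for d in np.diff(W,axis=0): print((np.array([d@tx,d@ty])/.03).round(2).tolist())
print(W[-1])
```

```text
[-0.0, 0.64]
[-0.12, 0.63]
[-0.24, 0.6]
[-0.34, 0.54]
[-0.44, 0.47]
[-0.52, 0.38]
[-0.58, 0.28]
[-0.62, 0.17]
[-0.64, 0.05]
[-0.64, -0.06]
[0.66182372 0.13989854]
```

Emit:
move_arm(targets=[[-1, 0, 0.64, -0.12, 0, 0, 0], [-1, -0.12, 0.63, 0, 0, 0, 0], [-1, -0.24, 0.6, 0, 0, 0, 0], [-1, -0.34, 0.54, 0, 0, 0, 0], [-1, -0.44, 0.47, 0, 0, 0, 0]], grip_force=20)

```text
time_s: 4.4
eef_pos: [0.5663, 0.1381, 0.0918]
tcp_rot: [-0.392, -3.114, 0.002]
ft_force: [-2.9, -3.2, -5.1]
finger_gap: 0.246
```

Emit:
move_arm(targets=[[-1, -0.52, 0.38, 0, 0, 0, 0], [-1, -0.58, 0.28, 0, 0, 0, 0], [-1, -0.62, 0.17, 0, 0, 0, 0], [-1, -0.64, 0.05, 0, 0, 0, 0], [-1, -0.64, -0.06, 0, 0, 0, 0]])

```text
time_s: 5.03
eef_pos: [0.6609, 0.1429, 0.0919]
tcp_rot: [-0.39, -3.115, -0.009]
ft_force: [-0.5, 10.6, -8.2]
finger_gap: 0.247
```

Emit:
move_arm(targets=[[0.2, 0, 0, 0, 0, 0, 0], [1, 0, 0, 0, 0, 0, 0], [1, 0, 0, 0, 0, 0, 0], [1, 0, 0, -1, 0, 0, 0], [1, 0, 0, -1, 0, 0, 0]])

```text
time_s: 5.65
eef_pos: [0.6602, 0.1391, 0.1537]
tcp_rot: [-0.393, -3.116, 0.0]
ft_force: [-0.1, 0.4, 0.4]
finger_gap: 1.001
```

Run:
```python
from h import *
from rig import vision
c=vision.capture("top"); np.savez("t1.npz",**c);P=cloud(c)
c=vision.capture("wrist"); np.savez("w1.npz",**c)
cb=np.hstack([dict(np.load("t1.npz"))["frame"][60:300,140:540],c["frame"][::2,::2]])
cv2.imwrite("pics/k1.png",cb[:,:,::-1])
for n,bd in(("big",(np.array([.3706,.275])+[.3723,.2767])/2-(np.array([.409,.290])+[.4107,.2912])/2),("small",np.array([.4450,-.2358])-[.4788,-.2373])): print(n,"slot dir",np.degrees(np.arctan2(bd[1],bd[0])),np.hypot(*bd))
```

```text
big slot dir -158.98748931312304 0.04113541661391066
small slot dir 177.45895518576637 0.03383326765182458
```

View pics/k1.png

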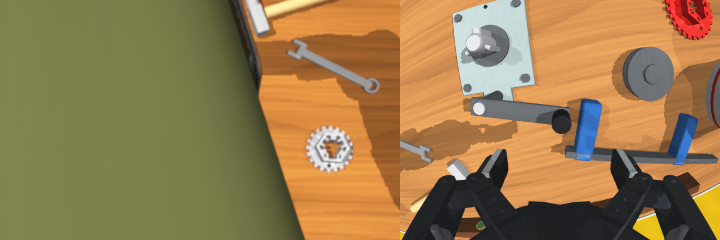

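Run:
```python
from h import *
plan([.4098,.2907,.13],np.radians(81),n=10)
```

```text
q6 0.458 yaw now 75.64 turn deg [ 0.15  0.35 -5.36] shift now-tool mm [282.9  83.4  26. ] n 10
[0.943, 0.278, 0.087, 0.002, 0.006, -0.089]
[0.94, 0.287, 0.087, 0.002, 0.006, -0.089]
[0.938, 0.296, 0.088, 0.002, 0.006, -0.089]
[0.935, 0.305, 0.088, 0.002, 0.006, -0.089]
[0.932, 0.313, 0.089, 0.002, 0.006, -0.089]
[0.929, 0.322, 0.089, 0.002, 0.006, -0.089]
[0.926, 0.331, 0.09, 0.002, 0.006, -0.089]
[0.923, 0.339, 0.09, 0.002, 0.006, -0.089]
[0.919, 0.348, 0.09, 0.002, 0.006, -0.089]
[0.916, 0.357, 0.091, 0.002, 0.006, -0.089]
```

Emit:
move_arm(targets=[[1, 0.94, 0.28, 0, 0, 0, -0.09], [1, 0.94, 0.29, 0, 0, 0, -0.09], [1, 0.94, 0.3, 0, 0, 0, -0.09], [1, 0.94, 0.3, 0.1, 0, 0, -0.09], [1, 0.93, 0.31, 0.1, 0, 0, -0.09]])

```text
time_s: 6.38
eef_pos: [0.5328, 0.2149, 0.1464]
tcp_rot: [-0.319, -3.125, 0.0]
ft_force: [0.2, -0.3, -0.5]
finger_gap: 0.998
```

Emit:
move_arm(targets=[[1, 0.93, 0.32, 0.1, 0, 0, -0.09], [1, 0.93, 0.33, 0.1, 0, 0, -0.09], [1, 0.92, 0.34, 0.1, 0, 0, -0.09], [1, 0.92, 0.35, 0.2, 0, 0, -0.09], [1, 0.92, 0.36, 0.2, 0, 0, -0.09]])

```text
time_s: 7.0
eef_pos: [0.4059, 0.2904, 0.1255]
tcp_rot: [-0.245, -3.132, 0.0]
ft_force: [0.7, 0.1, -1.0]
finger_gap: 1.0
```

Run:
```python
from h import *
from rig import vision
c=vision.capture("wrist"); np.savez("w2.npz",**c);cv2.imwrite("pics/w2.png",c["frame"][:,:,::-1])
P=cloud(c,True);m=(P[...,2]>.024)&(P[...,2]<.034)&(c["z_map"]>0)&(np.hypot(P[...,0]-.41,P[...,1]-.29)<.04)
pts=(P[m][:,:2]*1e3).astype(np.float32);print(m.sum(),cv2.minEnclosingCircle(pts)); 
ap=cv2.approxPolyDP(cv2.convexHull(pts),6,True)[:,0];print(ap.round(1).tolist())
m=(P[...,2]>.003)&(P[...,2]<.014)&(c["z_map"]>0)&(np.hypot(P[...,0]-.41,P[...,1]-.29)<.066)
print(m.sum(),cv2.minEnclosingCircle((P[m][:,:2]*1e3).astype(np.float32)))
plan([.4098,.2907,.007],np.radians(81),n=5)
w=dict(np.load("w1.npz"));P=cloud(w,True);m=(P[...,2]>.066)&(P[...,2]<.08)&(w["z_map"]>0)&(np.hypot(P[...,0]-.533,P[...,1]-.056)<.03);print("hub tip",m.sum(),P[m].mean(0),cv2.minEnclosingCircle((P[m][:,:2]*1e3).astype(np.float32)))
```

```text
2828 ((410.57281494140625, 291.5037536621094), 32.25239181518555)
[[442.20001220703125, 285.29998779296875], [427.70001220703125, 317.20001220703125], [398.3999938964844, 321.3999938964844], [378.70001220703125, 296.0], [391.20001220703125, 266.20001220703125], [422.0, 261.70001220703125]]
13113 ((410.8760070800781, 291.1432189941406), 61.47109603881836)
q6 0.779 yaw now 81.18 turn deg [-0.03 -0.22  0.18] shift now-tool mm [ -7.7   0.7 117.4] n 5
[-0.052, 0.005, 0.783, -0.001, -0.007, 0.006]
[-0.051, 0.005, 0.783, -0.001, -0.007, 0.006]
[-0.05, 0.005, 0.783, -0.001, -0.007, 0.006]
[-0.05, 0.005, 0.783, -0.001, -0.007, 0.006]
[-0.049, 0.005, 0.783, -0.001, -0.007, 0.006]
hub tip 1109 [0.53485874 0.059669   0.06978145] ((534.2884521484375, 58.33088302612305), 13.97128677368164)
```

View pics/w2.png

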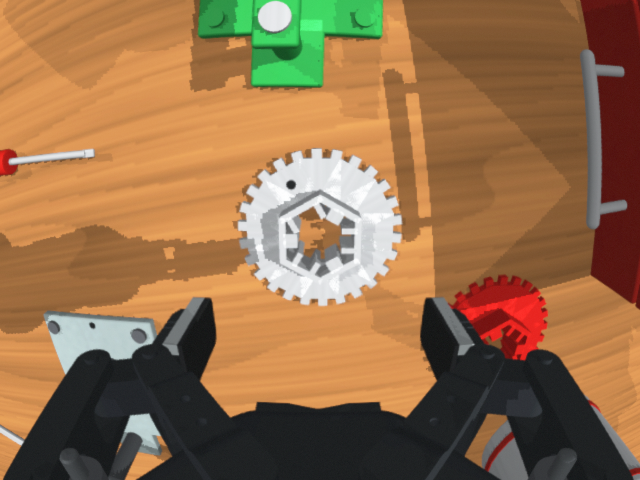

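Emit:
move_arm(targets=[[1, -0.13, 0, 0.8, 0, 0, 0], [1, -0.13, 0.03, 0.8, 0, 0, 0], [1, 0, 0, 0.8, 0, 0, 0], [1, 0, 0, 0.8, 0, 0, 0], [1, 0, 0, 0.7, 0, 0, 0]])

```text
time_s: 7.68
eef_pos: [0.4145, 0.2895, 0.0078]
tcp_rot: [-0.246, -3.132, 0.001]
ft_force: [0.3, 0.9, -0.4]
finger_gap: 0.998
```

Emit:
move_arm(targets=[[-1, 0, 0, 0, 0, 0, 0], [-1, 0, 0, 0, 0, 0, 0], [-1, 0, 0, 0, 0, 0, 0], [-1, 0, 0, 0, 0, 0, 0]], grip_force=80)

```text
time_s: 8.18
eef_pos: [0.4153, 0.2902, 0.0098]
tcp_rot: [0.246, 3.131, 0.001]
ft_force: [-2.7, -1.2, 6.0]
finger_gap: 0.634
```

Run:
```python
from h import *
from rig import vision,env
for i in range(3):
    c=vision.capture("wrist");s=env.read_state();print(s["eef_pos"].round(4),s["tcp_rot"].round(3),s["ft_force"].round(1))
P=cloud(c,True);m=(P[...,2]>.022)&(P[...,2]<.036)&(c["z_map"]>0)&(np.hypot(P[...,0]-.41,P[...,1]-.29)<.04)
print(m.sum(),P[m].mean(0))
m=(P[...,2]>.003)&(P[...,2]<.014)&(c["z_map"]>0)&(np.hypot(P[...,0]-.41,P[...,1]-.29)<.066)
print(m.sum(),cv2.minEnclosingCircle((P[m][:,:2]*1e3).astype(np.float32)))
cv2.imwrite("pics/w3.png",c["frame"][:,:,::-1])
```

```text
[0.4153 0.2902 0.0099] [2.450e-01 3.131e+00 1.000e-03] [-2.4 -1.7  6.3]
[0.4153 0.2902 0.0099] [2.460e-01 3.131e+00 1.000e-03] [-2.7 -1.2  6.3]
[0.4154 0.2902 0.0098] [2.460e-01 3.131e+00 1.000e-03] [-2.7 -0.6  6. ]
10693 [0.40855775 0.29159083 0.02665934]
28186 ((411.5569763183594, 291.2059020996094), 61.697601318359375)
```

View pics/w3.png

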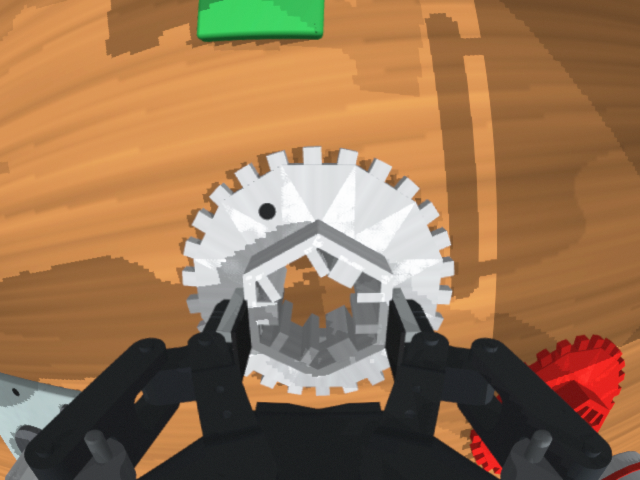

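Emit:
move_arm(targets=[[0.7, 0, 0, 0, 0, 0, 0], [0.7, 0.15, 0, 0, 0, 0, 0], [0.7, 0, 0, 0.06, 0, 0, 0], [-1, 0, 0, 0, 0, 0, 0], [-1, 0, 0, 0, 0, 0, 0]])

```text
time_s: 8.95
eef_pos: [0.4106, 0.2909, 0.0076]
tcp_rot: [-0.245, -3.132, -0.001]
ft_force: [-0.9, -0.2, 5.2]
finger_gap: 0.636
```

Emit:
move_arm(targets=[[-1, 0, 0, 0, 0, 0, 0], [-1, 0, 0, -0.3, 0, 0, 0], [-1, 0, 0, -0.8, 0, 0, 0], [-1, 0, 0, -1, 0, 0, 0], [-1, 0, 0, -1, 0, 0, 0]])

```text
time_s: 9.57
eef_pos: [0.41, 0.2901, 0.1007]
tcp_rot: [-0.246, -3.131, 0.002]
ft_force: [0.3, 0.1, -5.6]
finger_gap: 0.631
```

Emit:
move_arm(targets=[[-1, 0, 0, -0.4, 0, 0, 0], [-1, 0, 0, 0, 0, 0, 0], [-1, 0, 0, 0, 0, 0, 0]])

```text
time_s: 9.95
eef_pos: [0.4098, 0.29, 0.1109]
tcp_rot: [-0.246, -3.13, 0.002]
ft_force: [0.3, 0.2, -6.2]
finger_gap: 0.635
```

Run:
```python
from h import *
from rig import vision,env
s=env.read_state();print(s["eef_pos"],s["finger_gap"],s["ft_force"])
plan([.534,.0565,.13],np.radians(81-29),n=9)
c=vision.capture("wrist");P=cloud(c,True);z=c["z_map"]>0
hp=P[(np.hypot(P[...,0]-.412,P[...,1]-.291)<.07)&z&(P[...,2]>.06)&(P[...,2]<.16)]
h=np.histogram(hp[:,2],bins=np.arange(.06,.16,.004));print([(round(b,3),int(n)) for n,b in zip(*h)])
np.savez("w4.npz",**c)
```

```text
[0.40977982 0.29000251 0.11087111] 0.6350561073946666 [ 0.29341828  0.23613763 -6.20596853]
q6 0.772 yaw now 81.03 turn deg [-0.12 -0.07 29.03] shift now-tool mm [-159.1 -211.3  -19. ] n 9
[-0.589, -0.783, -0.07, -0.002, -0.001, 0.538]
[-0.632, -0.748, -0.071, -0.002, -0.001, 0.538]
[-0.673, -0.711, -0.071, -0.002, -0.001, 0.538]
[-0.712, -0.672, -0.071, -0.002, -0.001, 0.538]
[-0.749, -0.631, -0.071, -0.002, -0.001, 0.538]
[-0.783, -0.588, -0.071, -0.002, -0.001, 0.538]
[-0.815, -0.543, -0.071, -0.002, -0.001, 0.538]
[-0.845, -0.496, -0.071, -0.002, -0.001, 0.538]
[-0.871, -0.448, -0.071, -0.002, -0.001, 0.538]
[(np.float64(0.06), 0), (np.float64(0.064), 0), (np.float64(0.068), 0), (np.float64(0.072), 0), (np.float64(0.076), 0), (np.float64(0.08), 0), (np.float64(0.084), 0), (np.float64(0.088), 0), (np.float64(0.092), 0), (np.float64(0.096), 0), (np.float64(0.1), 398), (np.float64(0.104), 1381), (np.float64(0.108), 25045), (np.float64(0.112), 962), (np.float64(0.116), 1307), (np.float64(0.12), 1731), (np.float64(0.124), 2070), (np.float64(0.128), 8298), (np.float64(0.132), 554), (np.float64(0.136), 592), (np.float64(0.14), 621), (np.float64(0.144), 553), (np.float64(0.148), 938), (np.float64(0.152), 356)]
```

Run:
```python
from h import *
c=dict(np.load("w4.npz"));P=cloud(c,True);z=c["z_map"]>0
D=np.hypot(P[...,0]-.4105,P[...,1]-.290)
m=z&(P[...,2]>.106)&(P[...,2]<.1145)&(D<.066);print("disc",m.sum(),np.median(P[m][:,2]),cv2.minEnclosingCircle((P[m][:,:2]*1e3).astype(np.float32)))
h=np.median(P[m][:,2])
p=P[m][:,:2];a=np.arctan2(p[:,1]-.29,p[:,0]-.4105);b=((a+np.pi)/(2*np.pi)*90).astype(int);r=np.hypot(p[:,0]-.4105,p[:,1]-.29)
q=np.array([p[b==k][r[b==k].argmax()] for k in range(90) if (b==k).any()]);q=q[np.hypot(*(q-[.4105,.29]).T)>.055]
A=np.c_[2*q,np.ones(len(q))];x=np.linalg.lstsq(A,(q**2).sum(1),rcond=None)[0];print("fit",x[:2],np.sqrt(x[2]+x[0]**2+x[1]**2),len(q))
f=c["frame"].astype(int).max(2);dk=m&(f<70)&(D>.033)&(D<.05);v,u=np.nonzero(dk)
if len(u): d=cast(c,(np.median(u),np.median(v)),h,True)[0];print("dot",d,len(u),np.degrees(np.arctan2(d[1]-x[1],d[0]-x[0])))
```

```text
disc 26445 0.10978431389867228 ((410.9685974121094, 290.36138916015625), 61.80843734741211)
fit [0.41030272 0.29027298] 0.060497151706521306 66
dot [0.37220571 0.27584788 0.10978431] 174 -159.26126565352007
```

Emit:
move_arm(targets=[[-1, -0.59, -0.78, 0, 0, 0, 0.54], [-1, -0.63, -0.75, 0, 0, 0, 0.54], [-1, -0.67, -0.71, 0, 0, 0, 0.54], [-1, -0.71, -0.67, 0, 0, 0, 0.54], [-1, -0.75, -0.63, 0, 0, 0, 0.54]])

```text
time_s: 10.62
eef_pos: [0.479, 0.16, 0.111]
tcp_rot: [-0.687, -3.064, 0.002]
ft_force: [-1.3, -0.1, -6.0]
finger_gap: 0.636
```

Emit:
move_arm(targets=[[-1, -0.78, -0.59, 0, 0, 0, 0.54], [-1, -0.81, -0.54, 0, 0, 0, 0.54], [-1, -0.84, -0.5, 0, 0, 0, 0.54], [-1, -0.87, -0.45, 0, 0, 0, 0.54], [-1, 0, 0, 0, 0, 0, 0]])

```text
time_s: 11.25
eef_pos: [0.5343, 0.0557, 0.111]
tcp_rot: [-1.03, -2.967, 0.002]
ft_force: [-0.3, -0.0, -5.8]
finger_gap: 0.636
```

Emit:
move_arm(targets=[[-1, 0, 0, 0, 0, 0, 0], [-1, 0, 0, 0, 0, 0, 0]])

```text
time_s: 11.5
eef_pos: [0.5333, 0.058, 0.1117]
tcp_rot: [-1.024, -2.969, 0.0]
ft_force: [-0.1, -0.6, -5.5]
finger_gap: 0.635
```

Run:
```python
from h import *
from rig import vision,env
c=vision.capture("wrist");np.savez("w5.npz",**c)
t=vision.capture("scene");np.savez("s5.npz",**t)
plan([.5338,.0566,.088],np.radians(51.8),n=2)
w=c["frame"];s=t["frame"]
cv2.imwrite("pics/w5.png",np.hstack([cv2.resize(w[120:420,140:500],(400,333)),cv2.resize(s[200:350,200:380],(400,333),interpolation=cv2.INTER_CUBIC)])[:,:,::-1])
```

```text
q6 0.773 yaw now 51.94 turn deg [-0.01 -0.02  0.14] shift now-tool mm [-1. -1. 24.] n 2
[-0.017, -0.016, 0.401, -0.001, -0.002, 0.011]
[-0.017, -0.016, 0.401, -0.001, -0.002, 0.011]
```

View pics/w5.png

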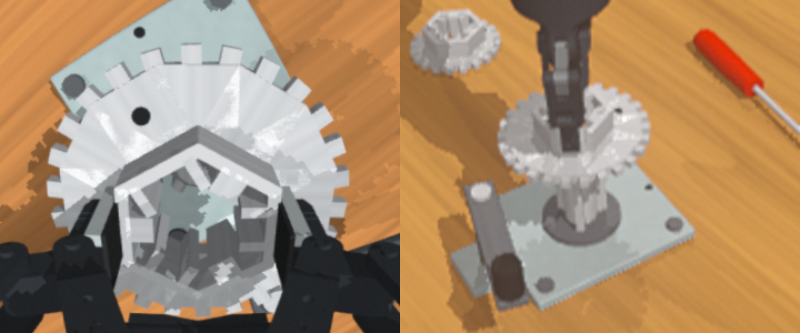

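Run:
```python
from h import *
c=dict(np.load("w5.npz"));h=np.array([.5338,.0566]);t=np.array([.5335,.058])
a=cast(c,(266.9,224.4),.111,True)[0];b=cast(c,(265.1,148.8),.01,True)[0]
print(a,np.degrees(np.arctan2(*(a[:2]-t)[::-1])),np.hypot(*(a[:2]-t)),b,np.degrees(np.arctan2(*(b[:2]-h)[::-1])),np.hypot(*(b[:2]-h)))
```

```text
[0.49356305 0.06430965 0.111     ] 171.02203457289292 0.04043231193593851 [0.46670636 0.0671887  0.01      ] 171.03156655572377 0.06792405279696292
```

Emit:
move_arm(targets=[[-1, -0.03, -0.03, 0.4, 0, 0, 0], [-1, 0, 0, 0.4, 0, 0, 0], [-1, 0, 0, 0.3, 0, 0, 0], [-1, 0, 0, 0.2, 0, 0, 0], [-1, 0, 0, 0, 0, 0, 0]])

```text
time_s: 12.22
eef_pos: [0.5337, 0.056, 0.0725]
tcp_rot: [-1.026, -2.968, 0.001]
ft_force: [-0.5, 0.7, -4.9]
finger_gap: 0.638
```

Emit:
move_arm(targets=[[-1, 0, 0, 0.15, 0, 0, 0], [-1, 0, 0, 0.15, 0, 0, 0], [-1, 0, 0, 0, 0, 0, 0]])

```text
time_s: 12.6
eef_pos: [0.5339, 0.056, 0.0638]
tcp_rot: [-1.026, -2.969, 0.001]
ft_force: [-0.6, 0.1, -6.3]
finger_gap: 0.636
```

Emit:
move_arm(targets=[[-1, 0, 0, 0.25, 0, 0, 0], [-1, 0, 0, 0.35, 0, 0, 0], [-1, 0, 0, 0.35, 0, 0, 0], [-1, 0, 0, 0.2, 0, 0, 0], [-1, 0, 0, 0, 0, 0, 0]])

```text
time_s: 13.22
eef_pos: [0.5338, 0.056, 0.0289]
tcp_rot: [-1.026, -2.968, 0.001]
ft_force: [0.9, 1.3, -6.5]
finger_gap: 0.635
```

Emit:
move_arm(targets=[[-1, 0, 0, 0.1, 0, 0, 0], [-1, 0, 0, 0.07, 0, 0, 0], [-1, 0, 0, 0, 0, 0, 0]])

```text
time_s: 13.6
eef_pos: [0.5341, 0.0562, 0.0245]
tcp_rot: [-1.026, -2.969, -0.0]
ft_force: [-0.9, 2.5, -7.3]
finger_gap: 0.633
```

Emit:
move_arm(targets=[[-1, 0, 0, 0.06, 0, 0, 0], [-1, 0, 0, 0, 0, 0, 0], [0.3, 0, 0, 0, 0, 0, 0], [1, 0, 0, 0, 0, 0, 0], [1, 0, 0, 0, 0, 0, 0]])

```text
time_s: 14.22
eef_pos: [0.5358, 0.0558, 0.0235]
tcp_rot: [1.026, 2.966, 0.0]
ft_force: [-0.1, 0.8, 0.7]
finger_gap: 0.999
```

Emit:
move_arm(targets=[[1, 0, 0, -0.6, 0, 0, 0], [1, 0, 0, -1, 0, 0, 0], [1, 0, 0, -1, 0, 0, 0], [1, 0, 0, -0.9, 0, 0, 0], [1, 0, 0, 0, 0, 0, 0]])

```text
time_s: 14.85
eef_pos: [0.5369, 0.0561, 0.1304]
tcp_rot: [1.025, 2.964, 0.003]
ft_force: [-0.2, 0.3, -0.1]
finger_gap: 1.001
```

Run:
```python
from h import *
from rig import vision,env
c=vision.capture("wrist");np.savez("w6.npz",**c);P=cloud(c,True);z=c["z_map"]>0;D=np.hypot(P[...,0]-.534,P[...,1]-.0565)
for lo,hi,zz in((.024,.033,.0305),(.05,.06,0)):
    m=z&(D>lo if 0 else D>lo)&(D<hi);print(lo,np.percentile(P[m][:,2],[10,50,90]).round(4))
plan([.4783,-.2372,.12],np.radians(58),n=12)
```

```text
0.024 [0.0352 0.2172 0.2287]
0.05 [0.0213 0.193  0.2309]
q6 0.77 yaw now 51.86 turn deg [ 0.1   0.16 -6.14] shift now-tool mm [-136.  -266.     8.7] n 12
[-0.378, -0.739, 0.024, 0.001, 0.002, -0.085]
[-0.371, -0.742, 0.024, 0.001, 0.002, -0.085]
[-0.364, -0.746, 0.024, 0.001, 0.002, -0.085]
[-0.358, -0.749, 0.024, 0.001, 0.002, -0.085]
[-0.351, -0.752, 0.024, 0.001, 0.002, -0.085]
[-0.344, -0.755, 0.024, 0.001, 0.002, -0.085]
[-0.338, -0.758, 0.024, 0.001, 0.002, -0.085]
[-0.331, -0.761, 0.024, 0.001, 0.002, -0.085]
[-0.324, -0.764, 0.024, 0.001, 0.002, -0.085]
[-0.317, -0.767, 0.024, 0.001, 0.002, -0.085]
[-0.31, -0.77, 0.024, 0.001, 0.002, -0.085]
[-0.303, -0.772, 0.024, 0.001, 0.002, -0.085]
```

Run:
```python
from h import *
c=dict(np.load("w6.npz"));P=cloud(c,True);z=(c["z_map"]>0)&(P[...,2]<.09);D=np.hypot(P[...,0]-.534,P[...,1]-.0565)
for lo,hi in((.025,.03),(.045,.055),(.0,.008)):
    m=z&(D>lo)&(D<hi);print(lo,m.sum(),np.percentile(P[m][:,2],[10,25,50,75,90]).round(4))
```

```text
0.025 2164 [0.0246 0.037  0.0422 0.0428 0.0433]
0.045 5868 [0.0217 0.0221 0.0226 0.023  0.0235]
0.0 573 [0.0698 0.0702 0.0706 0.0711 0.0714]
```

Emit:
move_arm(targets=[[1, -0.38, -0.74, 0, 0, 0, -0.09], [1, -0.37, -0.74, 0, 0, 0, -0.09], [1, -0.37, -0.75, 0, 0, 0, -0.09], [1, -0.36, -0.75, 0, 0, 0, -0.09], [1, -0.35, -0.75, 0, 0, 0, -0.09]])

```text
time_s: 15.52
eef_pos: [0.5097, -0.0672, 0.1264]
tcp_rot: [-0.955, -2.991, 0.001]
ft_force: [0.6, 0.7, -0.8]
finger_gap: 0.999
```

Emit:
move_arm(targets=[[1, -0.35, -0.75, 0, 0, 0, -0.08], [1, -0.34, -0.76, 0, 0, 0, -0.08], [1, -0.33, -0.76, 0, 0, 0, -0.08], [1, -0.32, -0.76, 0, 0, 0, -0.08], [1, -0.32, -0.77, 0, 0, 0, -0.08]])

```text
time_s: 16.15
eef_pos: [0.4862, -0.1892, 0.1264]
tcp_rot: [-0.892, -3.01, 0.0]
ft_force: [0.2, -0.0, 0.5]
finger_gap: 1.002
```

Emit:
move_arm(targets=[[1, -0.31, -0.77, 0, 0, 0, -0.08], [1, -0.3, -0.77, 0, 0, 0, -0.08], [1, 0, 0, 0, 0, 0, 0], [1, 0, 0, 0, 0, 0, 0], [1, 0, 0, 0, 0, 0, 0]])

```text
time_s: 16.77
eef_pos: [0.4774, -0.2364, 0.1274]
tcp_rot: [-0.866, -3.019, -0.0]
ft_force: [0.3, -0.2, -0.2]
finger_gap: 1.003
```

Run:
```python
from h import *
from rig import vision,env
c=vision.capture("wrist");np.savez("w7.npz",**c);t=vision.capture("top");np.savez("t7.npz",**t)
P=cloud(c,True);z=c["z_map"]>0;D=np.hypot(P[...,0]-.4783,P[...,1]+.2372)
m=z&(D<.055)&(P[...,2]>.003)&(P[...,2]<.014);print("disc",cv2.minEnclosingCircle((P[m][:,:2]*1e3).astype(np.float32)))
m2=z&(D<.04)&(P[...,2]>.024)&(P[...,2]<.034);print("boss",cv2.minEnclosingCircle((P[m2][:,:2]*1e3).astype(np.float32)))
f=c["frame"].astype(int).max(2);dk=m&(f<60)&(D>.028)&(D<.04);n,l,s,ce=cv2.connectedComponentsWithStats(dk.astype(np.uint8))
for i in range(1,n):
    if s[i,4]>15: print("dk",s[i,4],ce[i].round(1),cast(c,ce[i],.008,True).round(4))
plan([.4783,-.2372,.007],np.radians(58),n=4)
w=c["frame"][60:420,120:520];q=t["frame"][120:240,260:380]
cv2.imwrite("pics/w7.png",np.hstack([w,cv2.resize(q,(360,360),interpolation=cv2.INTER_CUBIC)])[:,:,::-1])
```

```text
disc ((479.7130126953125, -238.2063751220703), 47.60676193237305)
boss ((479.2424011230469, -237.72354125976562), 32.30332565307617)
dk 42 [294.  189.6] [[ 0.4457 -0.2358  0.008 ]]
q6 0.099 yaw now 57.99 turn deg [ 0.   -0.01 -0.01] shift now-tool mm [ -0.9  -0.2 120.7] n 4
[-0.008, -0.001, 1.006, 0.0, -0.0, -0.001]
[-0.008, -0.001, 1.006, 0.0, -0.0, -0.001]
[-0.008, -0.001, 1.006, 0.0, -0.0, -0.001]
[-0.008, -0.001, 1.006, 0.0, -0.0, -0.001]
```

View pics/w7.png

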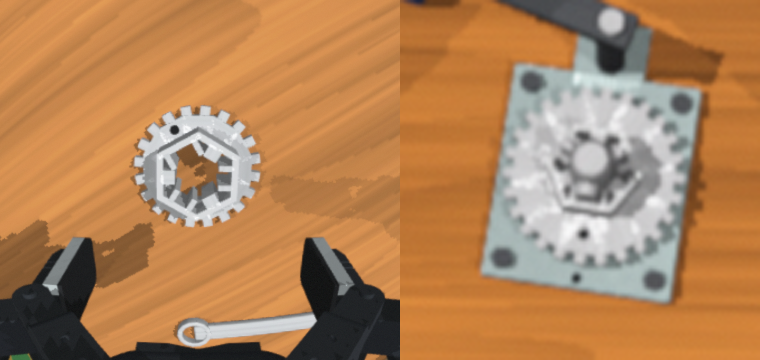

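Emit:
move_arm(targets=[[1, -0.06, 0, 0.8, 0, 0, 0.08], [1, 0, 0, 0.9, 0, 0, 0], [1, 0, 0, 0.9, 0, 0, 0], [1, 0, 0, 0.9, 0, 0, 0], [1, 0, 0, 0.5, 0, 0, 0]])

```text
time_s: 17.5
eef_pos: [0.4784, -0.2374, 0.0066]
tcp_rot: [-0.879, -3.015, -0.001]
ft_force: [-0.1, -0.3, -0.1]
finger_gap: 0.998
```

Emit:
move_arm(targets=[[1, 0, 0, 0, 0, 0, 0], [-1, 0, 0, 0, 0, 0, 0], [-1, 0, 0, 0, 0, 0, 0], [-1, 0, 0, 0, 0, 0, 0], [-1, 0, 0, 0, 0, 0, 0]])

```text
time_s: 18.12
eef_pos: [0.4801, -0.2388, 0.0094]
tcp_rot: [0.88, 3.013, -0.001]
ft_force: [-0.9, -0.6, 6.7]
finger_gap: 0.633
```

Run:
```python
from h import *
from rig import vision,env
s=env.read_state();print(s["eef_pos"],s["finger_gap"],s["ft_force"],s["tcp_rot"])
c=vision.capture("wrist");P=cloud(c,True);z=c["z_map"]>0;D=np.hypot(P[...,0]-.4783,P[...,1]+.2372)
m=z&(D<.055)&(P[...,2]>.003)&(P[...,2]<.014);print("disc",cv2.minEnclosingCircle((P[m][:,:2]*1e3).astype(np.float32)))
f=c["frame"].astype(int).max(2);dk=m&(f<60)&(D>.028)&(D<.04);n,l,s,ce=cv2.connectedComponentsWithStats(dk.astype(np.uint8))
for i in range(1,n):
    if s[i,4]>15: print("dk",s[i,4],ce[i].round(1),cast(c,ce[i],.008,True).round(4))
```

```text
[ 0.48009114 -0.23883608  0.00943246] 0.6326003167786918 [-0.86078773 -0.63826312  6.72583613] [ 8.79851711e-01  3.01330709e+00 -9.50176965e-04]
disc ((480.26483154296875, -237.87327575683594), 47.53773880004883)
dk 164 [277.  234.6] [[ 0.4458 -0.2356  0.008 ]]
```

Emit:
move_arm(targets=[[-1, 0, 0, -0.4, 0, 0, 0], [-1, 0, 0, -0.9, 0, 0, 0], [-1, 0, 0, -1, 0, 0, 0], [-1, 0, 0, -1, 0, 0, 0], [-1, 0, 0, -0.7, 0, 0, 0]])

```text
time_s: 18.8
eef_pos: [0.4793, -0.2384, 0.13]
tcp_rot: [0.88, 3.014, -0.0]
ft_force: [0.5, -0.8, -4.0]
finger_gap: 0.634
```

Emit:
move_arm(targets=[[-1, 0, 0, 0, 0, 0, 0], [-1, 0, 0, 0, 0, 0, 0]])

```text
time_s: 19.05
eef_pos: [0.4784, -0.2379, 0.1272]
tcp_rot: [-0.88, -3.015, -0.0]
ft_force: [0.1, -0.3, -3.5]
finger_gap: 0.633
```

Run:
```python
from h import *
from rig import vision,env
s=env.read_state();print(s["eef_pos"],s["finger_gap"],s["ft_force"])
plan([.534,.0563,.122],np.radians(51.6),n=12)
```

```text
[ 0.47844041 -0.23791863  0.12717207] 0.6331266998761639 [ 0.14591819 -0.27048696 -3.51199578]
q6 0.107 yaw now 57.45 turn deg [-0.01 -0.06  5.85] shift now-tool mm [111.5 277.9   5.2] n 12
[0.31, 0.772, 0.015, -0.0, -0.001, 0.081]
[0.316, 0.769, 0.015, -0.0, -0.001, 0.081]
[0.323, 0.767, 0.015, -0.0, -0.001, 0.081]
[0.329, 0.764, 0.015, -0.0, -0.001, 0.081]
[0.336, 0.761, 0.015, -0.0, -0.001, 0.081]
[0.342, 0.758, 0.015, -0.0, -0.001, 0.081]
[0.349, 0.755, 0.014, -0.0, -0.001, 0.081]
[0.355, 0.752, 0.014, -0.0, -0.001, 0.081]
[0.361, 0.749, 0.014, -0.0, -0.001, 0.081]
[0.368, 0.746, 0.014, -0.0, -0.001, 0.081]
[0.374, 0.743, 0.014, -0.0, -0.001, 0.081]
[0.38, 0.74, 0.014, -0.0, -0.001, 0.081]
```

Emit:
move_arm(targets=[[-1, 0.31, 0.77, 0, 0, 0, 0.08], [-1, 0.32, 0.77, 0, 0, 0, 0.08], [-1, 0.32, 0.77, 0, 0, 0, 0.08], [-1, 0.33, 0.76, 0, 0, 0, 0.08], [-1, 0.34, 0.76, 0, 0, 0, 0.08]])

```text
time_s: 19.68
eef_pos: [0.5009, -0.1145, 0.1263]
tcp_rot: [-0.943, -2.994, 0.0]
ft_force: [-0.1, 0.3, -4.2]
finger_gap: 0.635
```

Emit:
move_arm(targets=[[-1, 0.34, 0.76, 0, 0, 0, 0.08], [-1, 0.35, 0.75, 0, 0, 0, 0.08], [-1, 0.36, 0.75, 0, 0, 0, 0.08], [-1, 0.36, 0.75, 0, 0, 0, 0.08], [-1, 0.37, 0.75, 0, 0, 0, 0.08]])

```text
time_s: 20.3
eef_pos: [0.5238, 0.0079, 0.1263]
tcp_rot: [-1.006, -2.974, 0.001]
ft_force: [0.5, -0.7, -3.6]
finger_gap: 0.632
```

Emit:
move_arm(targets=[[-1, 0.37, 0.74, 0, 0, 0, 0.08], [-1, 0.38, 0.74, 0, 0, 0, 0.08], [-1, 0, 0, 0, 0, 0, 0], [-1, 0, 0, 0, 0, 0, 0], [-1, 0, 0, 0, 0, 0, 0]])

```text
time_s: 20.92
eef_pos: [0.5336, 0.0553, 0.1273]
tcp_rot: [-1.032, -2.966, 0.001]
ft_force: [1.0, -0.3, -3.9]
finger_gap: 0.637
```

Run:
```python
from h import *
from rig import vision,env
c=vision.capture("wrist");np.savez("w8.npz",**c)
s=env.read_state();t=s["eef_pos"];print(t,s["tcp_rot"])
P=cloud(c,True);z=c["z_map"]>0;D=np.hypot(P[...,0]-t[0],P[...,1]-t[1])
for d in(0,):
    m=z&(D<.05)&(D>.03)&(abs(P[...,2]-(t[2]-.0015))<.006);h=np.median(P[m][:,2]);print("disc z",h,cv2.minEnclosingCircle((P[z&(D<.052)&(abs(P[...,2]-h)<.0045)][:,:2]*1e3).astype(np.float32)))
    f=c["frame"].astype(int).max(2);n,l,s,ce=cv2.connectedComponentsWithStats((m&(f<60)).astype(np.uint8))
    for i in range(1,n):
        if s[i,4]>40: q=cast(c,ce[i],h,True)[0];print("dot",s[i,4],ce[i].round(1),q.round(4),np.degrees(np.arctan2(q[1]-t[1],q[0]-t[0])),np.hypot(*(q-t)[:2]))
plan([.534,.0563,.1],np.radians(51.6),n=2)
```

```text
[0.53374008 0.055339   0.12747213] [-1.03200936e+00 -2.96664112e+00  7.57744845e-04]
disc z 0.12416160139060978 ((533.919921875, 56.30692672729492), 47.57907485961914)
dot 165 [277.1 234.6] [0.5001 0.0616 0.1242] 169.38253813595412 0.03420738415500556
q6 0.773 yaw now 51.64 turn deg [-0.04 -0.02  0.04] shift now-tool mm [ 0.4  0.9 27.5] n 2
[0.006, 0.016, 0.458, -0.003, -0.002, 0.003]
[0.006, 0.015, 0.458, -0.003, -0.002, 0.003]
```

Emit:
move_arm(targets=[[-1, 0, 0.02, 0.5, 0, 0, 0], [-1, 0, 0, 0.5, 0, 0, 0], [-1, 0, 0, 0.4, 0, 0, 0], [-1, 0, 0, 0.2, 0, 0, 0], [-1, 0, 0, 0, 0, 0, 0]])

```text
time_s: 21.6
eef_pos: [0.534, 0.0565, 0.0792]
tcp_rot: [-1.03, -2.967, 0.001]
ft_force: [-0.5, -0.6, -4.7]
finger_gap: 0.629
```

Emit:
move_arm(targets=[[-1, 0, 0, 0.15, 0, 0, 0], [-1, 0, 0, 0.15, 0, 0, 0], [-1, 0, 0, 0.15, 0, 0, 0], [-1, 0, 0, 0, 0, 0, 0]])

```text
time_s: 22.1
eef_pos: [0.5341, 0.0565, 0.0659]
tcp_rot: [-1.031, -2.967, 0.0]
ft_force: [-0.6, 0.6, -3.5]
finger_gap: 0.635
```

Past the rib tops without resistance. I'll go on down, seat it, release and rise.

Emit:
move_arm(targets=[[-1, 0, 0, 0.15, 0, 0, 0], [-1, 0, 0, 0.15, 0, 0, 0], [-1, 0, 0, 0.1, 0, 0, 0], [-1, 0, 0, 0.07, 0, 0, 0], [-1, 0, 0, 0, 0, 0, 0]])

```text
time_s: 22.72
eef_pos: [0.5343, 0.0565, 0.0534]
tcp_rot: [1.031, 2.968, 0.0]
ft_force: [-6.0, 0.2, 9.9]
finger_gap: 0.633
```

Emit:
move_arm(targets=[[0.3, 0, 0, 0, 0, 0, 0], [1, 0, 0, 0, 0, 0, 0], [1, 0, 0, 0, 0, 0, 0]])

```text
time_s: 23.1
eef_pos: [0.535, 0.0565, 0.0523]
tcp_rot: [1.031, 2.967, 0.001]
ft_force: [0.6, 0.0, 0.5]
finger_gap: 0.994
```

Emit:
move_arm(targets=[[1, 0, 0, -0.5, 0, 0, 0], [1, 0, 0, -1, 0, 0, 0], [1, 0, 0, -1, 0, 0, 0], [1, 0, 0, -0.8, 0, 0, 0], [1, 0, 0, 0, 0, 0, 0]])

```text
time_s: 23.72
eef_pos: [0.5365, 0.0567, 0.1541]
tcp_rot: [1.029, 2.963, 0.003]
ft_force: [0.3, -0.1, -1.1]
finger_gap: 1.0
```

Run:
```python
from h import *
from rig import vision,env
c=vision.capture("wrist");np.savez("w9.npz",**c)
P=cloud(c,True);z=(c["z_map"]>0)&(P[...,2]<.1);D=np.hypot(P[...,0]-.534,P[...,1]-.0565)
for lo,hi in((.025,.03),(.036,.042),(.0,.008)):
    m=z&(D>lo)&(D<hi);print(lo,m.sum(),np.percentile(P[m][:,2],[10,25,50,75,90]).round(4))
m=z&(P[...,2]<.12)&(P[...,2]>.105-.03)&(np.hypot(P[...,0]-.66,P[...,1]-.14)<.05);P2=P;zz=(c["z_map"]>0)
m=zz&(P[...,2]>.105)&(P[...,2]<.12)&(np.hypot(P[...,0]-.66,P[...,1]-.14)<.04)
print("knob",m.sum(),P[m].mean(0) if m.any() else 0)
plan([.6602,.1395,.14],np.radians(51.6),n=6)
```

```text
0.025 2242 [0.0532 0.0645 0.0702 0.0708 0.0713]
0.036 2594 [0.0461 0.0497 0.0504 0.0509 0.0513]
0.0 469 [0.0698 0.0702 0.0706 0.071  0.0714]
knob 759 [0.65311217 0.14385393 0.11125628]
q6 0.774 yaw now 51.69 turn deg [0.11 0.11 0.09] shift now-tool mm [-46.5 142.3  12.9] n 6
[-0.258, 0.791, 0.072, 0.003, 0.003, 0.002]
[-0.258, 0.791, 0.071, 0.003, 0.003, 0.002]
[-0.258, 0.791, 0.071, 0.003, 0.003, 0.002]
[-0.258, 0.791, 0.071, 0.003, 0.003, 0.002]
[-0.257, 0.791, 0.07, 0.003, 0.003, 0.002]
[-0.257, 0.791, 0.07, 0.003, 0.003, 0.002]
```

Emit:
move_arm(targets=[[1, -0.21, 0.78, 0, 0, 0, 0], [1, -0.22, 0.78, 0, 0, 0, 0], [1, -0.22, 0.78, 0, 0, 0, 0], [1, -0.21, 0.78, 0, 0, 0, 0], [1, -0.22, 0.78, 0, 0, 0, 0]], grip_force=30)

```text
time_s: 24.4
eef_pos: [0.6322, 0.1286, 0.1498]
tcp_rot: [-1.03, -2.966, 0.002]
ft_force: [-0.3, -0.1, -0.5]
finger_gap: 1.0
```

Emit:
move_arm(targets=[[1, -0.21, 0.78, 0, 0, 0, 0], [1, 0, 0, 0.5, 0, 0, 0], [1, 0, 0, 0, 0, 0, 0], [1, 0, 0, 0, 0, 0, 0]])

```text
time_s: 24.9
eef_pos: [0.6507, 0.142, 0.1355]
tcp_rot: [-1.031, -2.966, 0.002]
ft_force: [-0.5, 0.1, -0.5]
finger_gap: 1.002
```

Run:
```python
from h import *
from rig import vision,env
c=vision.capture("wrist");P=cloud(c,True);zz=(c["z_map"]>0);s=env.read_state();print(s["eef_pos"])
m=zz&(P[...,2]>.105)&(P[...,2]<.117)&(np.hypot(P[...,0]-.655,P[...,1]-.142)<.03);p=(P[m][:,:2]*1e3).astype(np.float32)
print("knob",m.sum(),p.mean(0),cv2.minEnclosingCircle(p))
w=c["frame"][100:460,100:540]
cv2.imwrite("pics/w10.png",w[:,:,::-1])
k=p.mean(0)/1e3
plan([k[0],k[1],.093],np.radians(51.6),n=2)
```

```text
[0.65119416 0.14212351 0.13611777]
knob 1519 [654.7043 145.4558] ((655.9631958007812, 144.6780548095703), 11.115126609802246)
q6 0.884 yaw now 51.66 turn deg [-0.03 -0.02  0.06] shift now-tool mm [-0.7  4.8 43.1] n 2
[-0.012, 0.08, 0.719, -0.003, -0.002, 0.005]
[-0.012, 0.08, 0.719, -0.003, -0.002, 0.005]
```

View pics/w10.png

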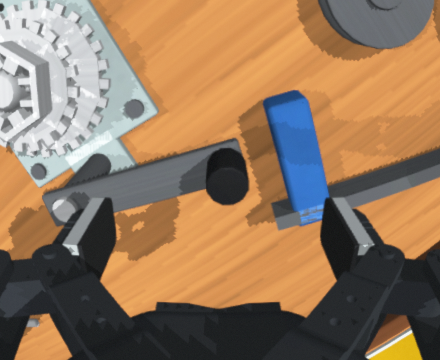

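Emit:
move_arm(targets=[[1, -0.03, 0.13, 0.5, 0, 0, 0], [1, 0, 0, 0.7, 0, 0, 0], [1, 0, 0, 0.2, 0, 0, 0], [-1, 0, 0, 0, 0, 0, 0], [-1, 0, 0, 0, 0, 0, 0]])

```text
time_s: 25.58
eef_pos: [0.6556, 0.1453, 0.0949]
tcp_rot: [1.031, 2.967, 0.001]
ft_force: [-0.3, -1.0, -0.3]
finger_gap: 0.603
```

Emit:
move_arm(targets=[[-1, 0, 0, 0, 0, 0, 0], [-1, 0, 0, 0, 0, 0, 0], [-1, 0, 0, 0, 0, 0, 0]])

```text
time_s: 25.95
eef_pos: [0.6554, 0.1444, 0.0951]
tcp_rot: [1.031, 2.966, -0.002]
ft_force: [-0.8, -4.8, 5.8]
finger_gap: 0.243
```

Run:
```python
import numpy as np
p=np.array([.617,.0455]);a=np.radians(np.linspace(69.2,171.7,11));W=p+.105*np.c_[np.cos(a),np.sin(a)]
y=np.radians(51.66);ty=np.array([np.cos(y),np.sin(y)]);tx=np.array([-np.sin(y),np.cos(y)])
for d in np.diff(W,axis=0): print((np.array([d@tx,d@ty])/.03).round(2).tolist())
print(W[0],W[-1])
```

```text
[0.58, -0.24]
[0.52, -0.34]
[0.46, -0.43]
[0.37, -0.5]
[0.28, -0.56]
[0.17, -0.6]
[0.06, -0.62]
[-0.05, -0.62]
[-0.16, -0.6]
[-0.26, -0.57]
[0.65428623 0.1436567 ] [0.51309979 0.0606574 ]
```

Emit:
move_arm(targets=[[-1, 0.58, -0.24, 0, 0, 0, 0], [-1, 0.52, -0.34, 0, 0, 0, 0], [-1, 0.46, -0.43, 0, 0, 0, 0], [-1, 0.37, -0.5, 0, 0, 0, 0], [-1, 0.28, -0.56, 0, 0, 0, 0]])

```text
time_s: 26.58
eef_pos: [0.5634, 0.1459, 0.095]
tcp_rot: [-1.02, -2.964, -0.025]
ft_force: [-7.1, 24.7, 3.9]
finger_gap: 0.242
```

Emit:
move_arm(targets=[[-1, 0.17, -0.6, 0, 0, 0, 0], [-1, 0.06, -0.62, 0, 0, 0, 0], [-1, -0.05, -0.62, 0, 0, 0, 0], [-1, -0.16, -0.6, 0, 0, 0, 0], [-1, -0.2, -0.45, 0, 0, 0, 0]])

```text
time_s: 27.2
eef_pos: [0.5147, 0.067, 0.0948]
tcp_rot: [-1.029, -2.968, -0.004]
ft_force: [1.8, 2.2, 3.1]
finger_gap: 0.243
```

Emit:
move_arm(targets=[[-1, -0.06, -0.12, 0, 0, 0, 0], [-1, -0.05, -0.1, 0, 0, 0, 0], [-1, -0.05, -0.1, 0, 0, 0, 0], [-1, 0, 0, 0, 0, 0, 0]])

```text
time_s: 27.7
eef_pos: [0.514, 0.0596, 0.0947]
tcp_rot: [-1.027, -2.967, -0.014]
ft_force: [-0.0, 14.0, 3.6]
finger_gap: 0.246
```

Emit:
move_arm(targets=[[0.2, 0, 0, 0, 0, 0, 0], [1, 0, 0, 0, 0, 0, 0], [1, 0, 0, 0, 0, 0, 0], [1, 0, 0, -0.6, 0, 0, 0], [1, 0, 0, -1, 0, 0, 0]])

```text
time_s: 28.32
eef_pos: [0.5117, 0.0553, 0.1416]
tcp_rot: [-1.031, -2.965, 0.002]
ft_force: [0.1, 0.1, 1.1]
finger_gap: 0.997
```

Emit:
move_arm(targets=[[1, 0, 0, -1, 0, 0, 0], [1, 0, 0, -0.6, 0, 0, 0], [1, 0, 0, 0, 0, 0, 0], [1, 0, 0, 0, 0, 0, 0]])

```text
time_s: 28.82
eef_pos: [0.5123, 0.0555, 0.1893]
tcp_rot: [-1.031, -2.967, 0.001]
ft_force: [-0.0, -0.8, 0.2]
finger_gap: 1.006
```

Run:
```python
from h import *
from rig import vision,env
c=vision.capture("wrist");np.savez("w11.npz",**c);P=cloud(c,True);zz=(c["z_map"]>0);s=env.read_state();print(s["eef_pos"],s["ft_force"])
m=zz&(P[...,2]>.105)&(P[...,2]<.117)&(np.hypot(P[...,0]-.513,P[...,1]-.061)<.03);p=(P[m][:,:2]*1e3).astype(np.float32)
print("knob",m.sum(),p.mean(0),cv2.minEnclosingCircle(p))
t=vision.capture("scene")
cv2.imwrite("pics/end.png",np.hstack([c["frame"][60:420,120:520],cv2.resize(t["frame"][210:350,220:360],(360,360),interpolation=cv2.INTER_CUBIC)])[:,:,::-1])
```

```text
[0.51207589 0.05549107 0.18902461] [-0.19064163  0.57386003  0.22850937]
knob 968 [513.05853   61.399254] ((513.9014282226562, 60.99687576293945), 11.018996238708496)
```

View pics/end.png

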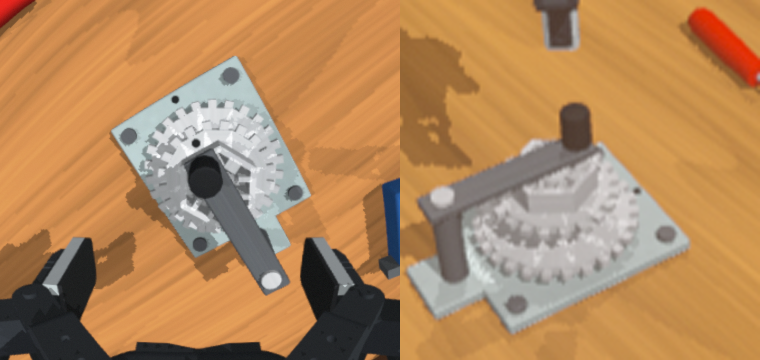

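```bash
python3 -c "
from rig import env
print(env.hand_in())"
```

```text
the job is handed in; nothing more can be done
None
```

I swung the keeper aside to about 1.85 rad and slid the larger cog, then the smaller one, onto the hub, boss up. Then I swung the keeper back to its stop, let go, raised the arm clear and handed in at about 29 s of the 72 s allowed. No verdict was reported.

- **Larger cog:** it went down with no resistance. Measured heights were 22.6 mm for the disc top and 42.8 mm for the boss top, against 24 and 44 mm expected. The hub tip read low by the same 1.4 mm, so the cog is home.
- **Smaller cog:** no resistance on the way down, with contact felt only at home height. Its boss top measured level with the hub tip (70.2 against 70.6 mm), so it is home too.
- **Keeper:** it met its stop with about 14 N at the knob, and after release the knob's direction was within about 0.5° of the hub's -x direction. The highest force reported at the end of a move was about 26 N, while swinging the keeper back.
- **Disagreements:**
  - The top and wrist cameras differed by about 2 mm, so I used the average or corrected from the grasp.
  - My first grip on the larger cog was about 5 mm off along the boss, so I let go, shifted and gripped it again.

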